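Hang the loaded slide carrier on the staining rail

TASK

Two hanging slide carriers stand on the bench. Lift the one loaded with glass slides by its grip, bring its hanger bar over the anti-jump lips of the white rail stand and lower it (do not drop it) until the bar rests flat on both tracks behind the lips, one down-turned hook outside each rail; then let go. Leave the empty carrier where it stands.

Things in the scene. Friction and masses are not known exactly. Their poses are not given: they have to be found in the camera images.
- slide_carrier: Loaded carrier, loose, 0.2-0.4 kg: steel tray 84x70x18 mm (x,y,z) with two rows of 8 upright glass slides, white tops to z 80. Strips at y +-36.5 rise to a flat hanger bar along y, 10 wide, 153 long, z 96 to 104. Ends turn down as hooks (y +-74, 5 thick, down to z 78). Grey grip on mid-bar 20 (x) x 28 (y), z 108 to 144, on a 24x34 collar. Origin: centre of tray underside, z up. May hang either way round.
- empty_carrier: Carrier of the same make, sizes and axes, but with no slides in its tray. A bystander: leave it alone.
- rail_stand: White stand fixed to the bench, base 140x150x8 mm (x,y,z). Two upright rails, 8 thick, at y +-55, with 102 free between. Each rail: level track at z 114, x -20 to 20; in front anti-jump lip, x -32 to -20, top z 134; behind, stop x 20 to 32, top z 140. Low rear cross plate at x 64, top z 75. Origin: bench height below the seat's middle; x along rails to the rear, z up.
- seat (a point): Middle of the seat: midway between the two rails and between lip and stop, at track height (114 mm above the bench). Axes as rail_stand. The middle of the hanger bar's underside belongs here, bar along y across both rails, a hook outside each; the carrier's origin is then 96 mm below this point.
Things that resemble listed ones, but are neither listed nor needed, are in the scene too. Leave any green or red look-alike of the slide_carrier alone.

How it is judged:
At the end, for the whole second after the job is handed in: The loaded carrier hangs at rest with its bar on both tracks between lips and stops: its origin within 20 mm along and 18 mm across the rails of the stand's origin and 12 to 24 mm above the bench, tilted less than 0.1 rad; the empty carrier is within 25 mm of where it stood (x of slide_carrier in the frame of rail_stand between -0.02 and 0.02 m and y of slide_carrier in the frame of rail_stand between -0.018 and 0.018 m and z of slide_carrier in the frame of rail_stand between 0.012 and 0.024 m and angle between slide_carrier's own z axis and vertical below 0.1 rad and linear speed of slide_carrier below 0.02 m/s and angular speed of slide_carrier below 0.2 rad/s and distance of empty_carrier from where it was at the start of the episode below 0.025 m); the robot touches nothing.
It fails at once if the loaded carrier is dropped (falls faster than 0.5 m/s out of the fingers) (contact force between slide_carrier and the fingers below 0.05 N and linear speed of slide_carrier above 0.5 m/s).
It fails at once if the empty carrier is pushed more than 25 mm or tipped (distance of empty_carrier from where it was at the start of the episode above 0.025 m or angle between empty_carrier's own z axis and vertical above 0.35 rad).
It also fails if it takes over 48 s, if anything falls off the work surface, if the arm or the gripper's body presses on something with over 40 N, if the wrist force passes 120 N, or if a joint passes its speed limit or range.

ROBOT

A 6-joint arm with a two-finger parallel gripper is mounted at the origin on a cart in front of the work surface, level with it; the furniture and walls round the work are solid. World frame = base frame: x ahead of the robot, y to its left, z up, the work surface at z = 0. Lengths are in m, angles in rad, forces in N, time in s.
With the tool pointing down it reaches from about 0.35 to 0.975 m from the base axis. Payload 7.1 kg.
Tool frame: the origin (TCP) lies midway between the tips of the shut fingers; the grasp point (between the pads) lies 19 mm behind it; z points along the fingers, x is the direction in which the jaws open and shut, and the axes are right-handed (so a half turn about z gives the same grasp; the last joint's range is limited). The gripper opens to 88 mm and grips with 3 to 60 N. Pads are 20 mm wide; open, the fingers measure 115 mm over their backs; the gripper's body (75 mm by 178 mm) begins 61 mm behind the grasp point.
Start: joints at [-1.369, 0.423, 1.63, -0, 1.089, -0.019], TCP at [0.137, -0.61, 0.223] pointing down, gripper open.
Joint ranges: [-3, 3], [-0.9, 2.11], [0.09, 2.58], [-1.31, 4.45], [0.11, 2.69], [-2.54, 2.54]. Speed limits (rad/s): [2.39, 2.39, 3.01, 3.14, 3.14, 3.14].

INTERFACE

Orientations are given as a unit quaternion [w, x, y, z].
In Python, from station import move_pose, movel, movej, command_gripper, wait, inverse_kinematics, read_camera, camera_info, MotionError, job_done, get_time, get_joint_pos, get_qvel, get_effort, get_tcp_pos, get_ee_rot, get_ft_force, get_ft_torque, get_grip_width gives the robot as it stands. Calls block until the motion is done:
- move_pose(position, orientation): joint-space move of the TCP to a pose.
- movel(position, frame=None, v=0.15, until_force=None): straight line of the TCP; frame=None keeps the orientation; v is the mean speed in m/s. With until_force (N) it stops when the force on the tool has changed by that much, and returns True; else False.
- movej(angles): joint-space move.
- command_gripper(opening): opening from 0.0 (shut) to 1.0 (fully open); the grip force is fixed at half the most; returns when the fingers have stopped.
- wait(seconds).
- inverse_kinematics(position, orientation): joint angles nearest the present ones, or None.
- read_camera(name): name is "scene" or "top" or "wrist"; returns the picture (420x560x3 uint8, red, green, blue); there is no depth.
- camera_info(name): a dict with "intrinsics" (3x3 intrinsics, pixels), "T" (4x4, takes a point from camera to world coordinates); the wrist camera has in their place "tool_from_camera" (4x4, takes a point from camera to tool coordinates, whose origin is the TCP and whose axes are the tool frame's). Camera axes: x right, y up, looking along -z (the intrinsics and any distortion apply to the point x, -y, -z); pixel columns grow to the right and rows downward; lengths in m; the calibration is good to about 2 mm. A picture is of the moment at which its call begins: read the wrist's pose just before it. camera_info takes no time and is no camera call.
A pose or a line that the arm cannot do raises MotionError and nothing moves.
- job_done(): hands the job in, once; it reports no verdict.
Readings, each from a call of its own:
- get_time(): time.
- get_joint_pos(): joint angles.
- get_qvel(): joint speeds.
- get_effort(): joint torques, N m.
- get_tcp_pos(): TCP position.
- get_ee_rot(): TCP orientation.
- get_ft_force(): force on the tool from outside, world axes, zero at the start.
- get_ft_torque(): the same for the moment, N m.
- get_grip_width(): opening from 0.0 (shut) to 1.0 (fully open).
Only numpy, scipy, OpenCV 4.12 (cv2) and the standard library are available. Lean on these libraries where they do the work, as an engineer would, in place of code of your own. Each camera call takes 0.05 s, during which the arm holds its last target.

## Working session

There is one attempt and no reset: what is moved stays moved. The work goes in short steps, each a Python script; the robot and the scene stay as the last script left them, time stands still between calls to the robot, and variables do not carry over. Pictures are saved under pics/ and viewed, and the job is handed in when it is done.

```bash
mkdir -p pics; ls; python3 - <<'E'
from station import *
import cv2,numpy as np
np.set_printoptions(precision=4,suppress=True)
print(get_time(),get_tcp_pos(),get_ee_rot(),get_grip_width())
for n in("scene","top","wrist"):
    im=read_camera(n);cv2.imwrite(f"pics/{n}0.png",im[:,:,::-1]);print(n,camera_info(n))
E
```

```text
pics
0.0 [ 0.1368 -0.6093  0.2219] [-0.0005  0.7807 -0.6249 -0.0006] 1.0003496695010776
scene {'intrinsics': array([[473.0677,   0.    , 283.7463],
       [  0.    , 473.0677, 211.0155],
       [  0.    ,   0.    ,   1.    ]]), 'T': array([[-0.5909,  0.5873, -0.5531, -0.2956],
       [-0.8066, -0.416 ,  0.42  ,  0.4693],
       [ 0.0166,  0.6943,  0.7195,  1.0989],
       [ 0.    ,  0.    ,  0.    ,  1.    ]])}
top {'intrinsics': array([[473.4121,   0.    , 279.5261],
       [  0.    , 473.4121, 203.4735],
       [  0.    ,   0.    ,   1.    ]]), 'T': array([[ 0.027 ,  0.9955, -0.091 ,  0.3456],
       [-0.9996,  0.0269, -0.0019, -0.1194],
       [ 0.0006,  0.091 ,  0.9958,  1.6112],
       [ 0.    ,  0.    ,  0.    ,  1.    ]])}
wrist {'intrinsics': array([[357.042 ,   0.    , 280.9748],
       [  0.    , 357.042 , 208.4319],
       [  0.    ,   0.    ,   1.    ]]), 'tool_from_camera': array([[ 1.    ,  0.0007, -0.0009, -0.001 ],
       [ 0.0004, -0.9518, -0.3068, -0.0852],
       [-0.001 ,  0.3068, -0.9518, -0.1618],
       [ 0.    ,  0.    ,  0.    ,  1.    ]])}
```

View pics/scene0.png

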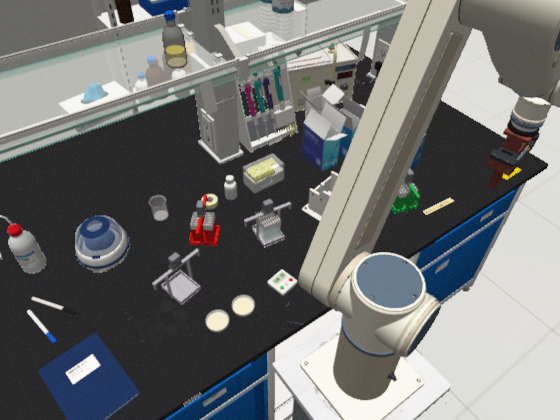

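View pics/top0.png

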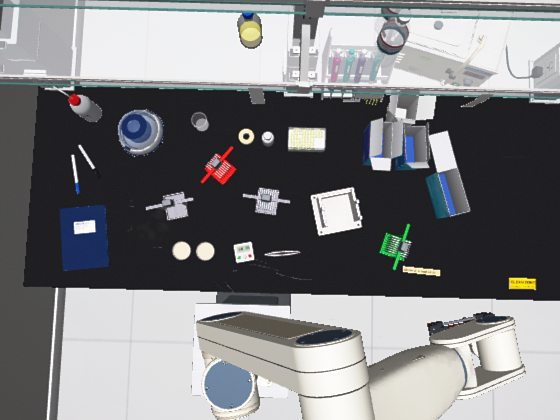

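View pics/wrist0.png

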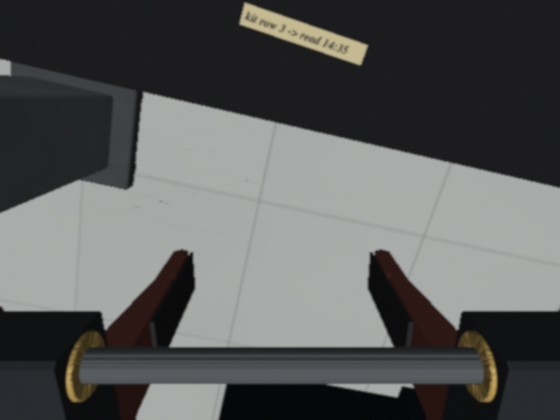

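The top view shows two grey carriers, at about (175,206) and (267,201), a red one at (218,167), a green one at (397,245), and the white stand at (336,211). I'll enlarge the grey ones and the stand.

```bash
python3 - <<'E'
import cv2,numpy as np
t=cv2.imread("pics/top0.png");s=cv2.imread("pics/scene0.png")
a=cv2.resize(t[170:250,140:380],(800,267),interpolation=cv2.INTER_CUBIC)
b=cv2.resize(s[165:310,150:350],(441,320),interpolation=cv2.INTER_CUBIC)
c=np.zeros((590,800,3),np.uint8);c[:267]=a;c[268:588,:441]=b
cv2.imwrite("pics/crop0.png",c)
E
```

```text
(no output)
```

View pics/crop0.png

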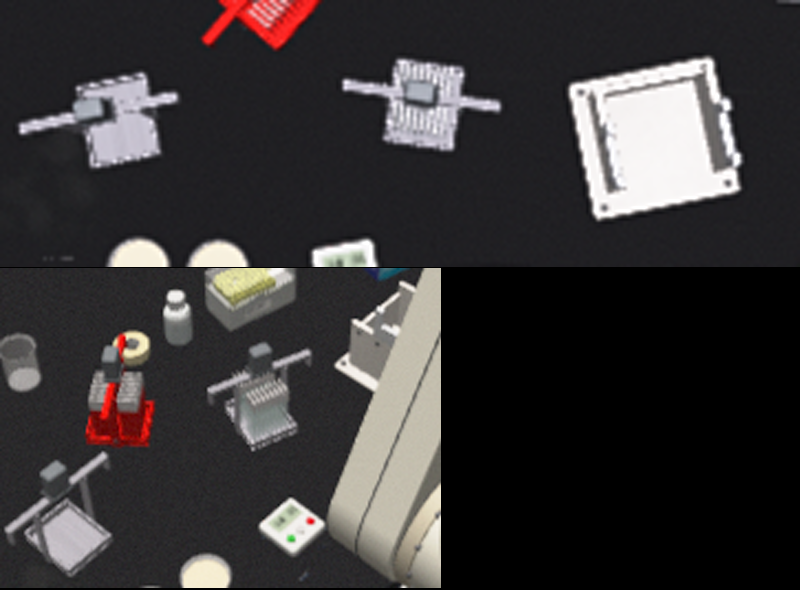

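The loaded carrier is the one at top (267,201): its tray holds rows of white-topped slides. The one at (175,206) has a bare tray. I'll localise both and then take wrist views.

```bash
cat > h.py <<'E'
from station import *
import cv2,numpy as np
from scipy.spatial.transform import Rotation as R
np.set_printoptions(precision=4,suppress=True)
def pose():
    p=np.array(get_tcp_pos());q=np.array(get_ee_rot());T=np.eye(4)
    T[:3,:3]=R.from_quat(q[[1,2,3,0]]).as_matrix();T[:3,3]=p;return T
def camT(n,T=None):
    i=camera_info(n);return np.array(i["intrinsics"]),(np.array(i["T"]) if n!="wrist" else T@np.array(i["tool_from_camera"]))
def ray(K,T,u,v):
    d=np.array([(u-K[0,2])/K[0,0],-(v-K[1,2])/K[1,1],-1.]);d=T[:3,:3]@d;return T[:3,3],d/np.linalg.norm(d)
def onz(K,T,u,v,z):
    o,d=ray(K,T,u,v);return o+d*(z-o[2])/d[2]
def proj(K,T,P):
    c=np.linalg.inv(T)@np.append(P,1);return np.array([K[0,2]+K[0,0]*c[0]/-c[2],K[1,2]-K[1,1]*c[1]/-c[2]])
def down(yaw): # tool x at yaw in world, z down
    c,s=np.cos(yaw),np.sin(yaw)
    q=R.from_matrix(np.array([[c,s,0],[s,-c,0],[0,0,-1.]])).as_quat();return q[[3,0,1,2]]
E
python3 - <<'E'
from h import *
K,T=camT("top")
im=cv2.imread("pics/top0.png")
print("bar ends loaded",onz(K,T,140+343*.3,170+84*.3,.1),onz(K,T,140+500*.3,170+106*.3,.1))
print("grip",onz(K,T,140+420*.3,170+93*.3,.144))
print("empty bar",onz(K,T,140+19*.3,170+128*.3,.1),onz(K,T,140+178*.3,170+97*.3,.1))
for c in [(570,88),(710,58),(742,186),(597,218)]: print(onz(K,T,140+c[0]*.3,170+c[1]*.3,.008))
T=pose();print(np.degrees(np.arctan2(T[1,0],T[0,0])))
E
```

```text
bar ends loaded [0.5072 0.0018 0.1   ] [ 0.49   -0.1499  0.1   ]
grip [ 0.4959 -0.074   0.144 ]
empty bar [0.4563 0.3114 0.1   ] [0.4903 0.1601 0.1   ]
[ 0.5192 -0.2228  0.008 ]
[ 0.5539 -0.3654  0.008 ]
[ 0.4238 -0.3996  0.008 ]
[ 0.3874 -0.2529  0.008 ]
-77.35097010792938
```

```bash
python3 - <<'E'
from h import *
t0=get_time()
move_pose([0.456,-0.25,0.33],down(np.radians(14.6)))
T=pose();np.save("Tstand.npy",T);im=read_camera("wrist");cv2.imwrite("pics/wstand.png",im[:,:,::-1])
print(T,get_time()-t0)
move_pose([0.495,-0.015,0.33],down(np.radians(-6.5)))
T=pose();np.save("Tload.npy",T);im=read_camera("wrist");cv2.imwrite("pics/wload.png",im[:,:,::-1])
print(T,get_time())
E
```

```text
[[ 0.9681  0.2506 -0.0004  0.4557]
 [ 0.2506 -0.9681 -0.0001 -0.2507]
 [-0.0004 -0.     -1.      0.3298]
 [ 0.      0.      0.      1.    ]] 1.8417000000000001
[[ 0.9936 -0.113  -0.      0.4951]
 [-0.113  -0.9936 -0.0004 -0.0157]
 [-0.      0.0004 -1.      0.3299]
 [ 0.      0.      0.      1.    ]] 2.9833
```

View pics/wstand.png

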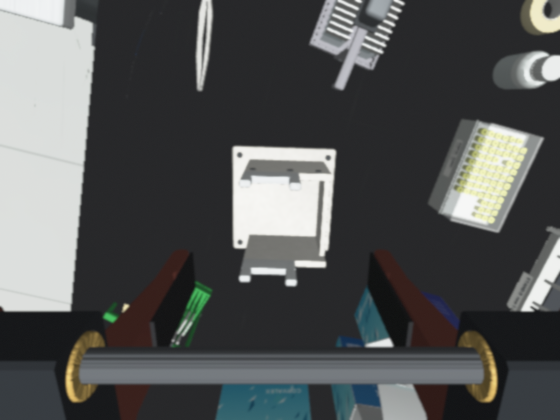

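View pics/wload.png

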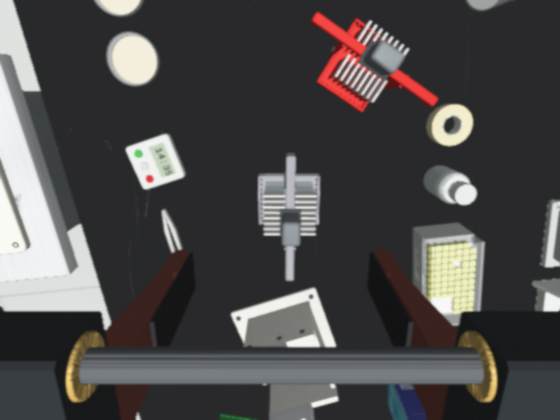

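In the wrist view the stand's base spans (235,148)–(334,248). The cross plate is on the right at about x=324, so the rear faces world +x. The lips are at about x=246 and the stops at about x=294. The second view confirms slides in the target's tray (258–320, 175–237) and its bar along x≈291. Next I'll enlarge both for sub-pixel points.

```bash
python3 - <<'E'
import cv2,numpy as np
a=cv2.imread("pics/wstand.png")[140:295,220:350];b=cv2.imread("pics/wload.png")[145:290,245:335]
cv2.imwrite("pics/z1.png",cv2.resize(a,None,fx=3.8,fy=3.8,interpolation=cv2.INTER_CUBIC))
cv2.imwrite("pics/z2.png",cv2.resize(b,None,fx=4,fy=4,interpolation=cv2.INTER_CUBIC))
E
```

```text
(no output)
```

View pics/z1.png

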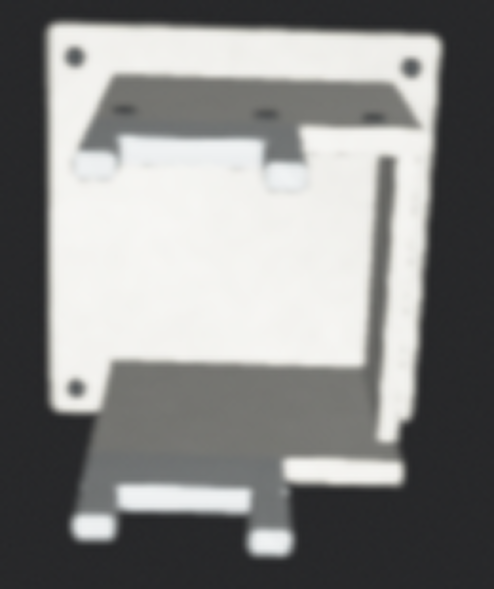

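View pics/z2.png

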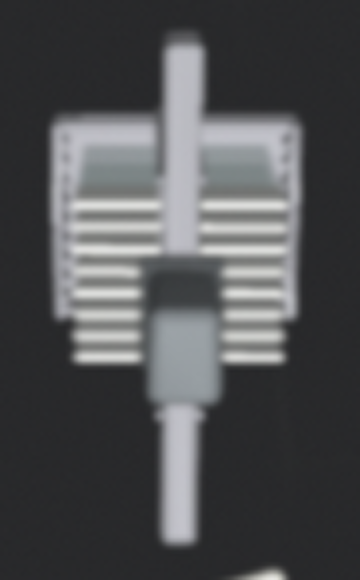

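```bash
cat > meas.py <<'E'
from h import *
from scipy.optimize import least_squares
def rigid(A,B): # 2D yaw+trans B=R A+t
    A=np.array(A);B=np.array(B);a=A-A.mean(0);b=B-B.mean(0)
    th=np.arctan2((a[:,0]*b[:,1]-a[:,1]*b[:,0]).sum(),(a*b).sum())
    Rm=np.array([[np.cos(th),-np.sin(th)],[np.sin(th),np.cos(th)]]);t=B.mean(0)-Rm@A.mean(0)
    return th,t,B-(A@Rm.T+t)
E
python3 - <<'E'
from meas import *
T=np.load("Tstand.npy");K,C=camT("wrist",T)
pts=[((96,166),(-26,55,134)),((286,176),(26,55,140)),((94,527),(-26,-55,134)),((271,543),(26,-55,140)),((190,151),(0,55,114)),((185,499),(0,-55,114))]
B=[onz(K,C,220+p[0]/3.8,140+p[1]/3.8,m[2]/1e3)[:2] for p,m in pts]
th,t,e=rigid([np.array(m[:2])/1e3 for p,m in pts],B);print("stand",np.degrees(th),t,"\n",e*1e3)
T=np.load("Tload.npy");K,C=camT("wrist",T)
f=lambda x,y,z:onz(K,C,245+x/4,145+y/4,z)
a=f(185,42,.104);b=f(179,545,.104);print("bar",a,b,(a+b)/2,np.linalg.norm(a-b),np.degrees(np.arctan2(*(a-b)[[1,0]]))-90)
print("grip",f(186,356,.144))
E
```

```text
stand 12.825321918932849 [ 0.4577 -0.3107] 
 [[ 0.6027  0.1137]
 [-0.1552  0.1982]
 [-0.1896  0.1503]
 [ 0.1178 -0.1454]
 [-0.551   0.0298]
 [ 0.1753 -0.3467]]
bar [0.5085 0.004  0.104 ] [ 0.4906 -0.149   0.104 ] [ 0.4996 -0.0725  0.104 ] 0.15405204296166863 -6.684214714248029
grip [ 0.4998 -0.0713  0.144 ]
```

The stand fits to sub-millimetre residuals. For the carrier, the bar middle and grip centre agree to about 1 mm. Next, the grasp and lift.

```bash
python3 - <<'E'
from h import *
q=down(np.radians(-6.7));p=[0.4997,-0.072]
move_pose(p+[0.22],q);print(get_tcp_pos())
print(movel(p+[0.112],v=0.1,until_force=8));print(get_tcp_pos(),get_ft_force())
command_gripper(0.0);print(get_grip_width()*88,get_ft_force())
movel(p+[0.132],v=0.06);print(get_grip_width()*88,get_ft_force())
movel(p+[0.285],v=0.12);wait(.2);print(get_grip_width()*88,get_ft_force(),get_ft_torque(),get_time())
np.save("Tlift.npy",pose())
cv2.imwrite("pics/wl.png",read_camera("wrist")[:,:,::-1]);cv2.imwrite("pics/tl.png",read_camera("scene")[:,:,::-1])
E
```

```text
[ 0.5001 -0.0727  0.2205]
False
[ 0.5002 -0.0721  0.1125] [-0.4143 -0.1148  0.1872]
20.45067990432 [-0.1479  0.3497 -1.5263]
19.595344582956464 [ 0.1949 -0.0202 -3.5793]
19.943987380691137 [ 0.346   0.1989 -2.7625] [-0.0616 -0.0884 -0.0116] 7.9417
```

View pics/wl.png

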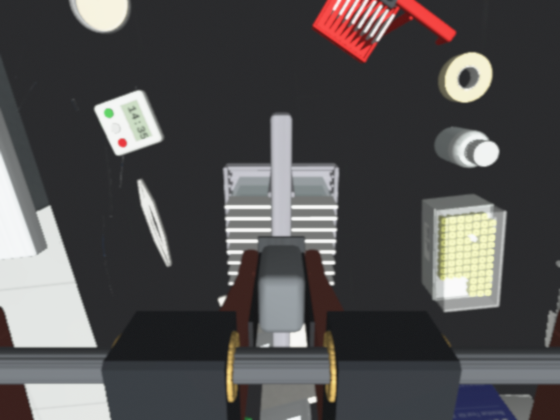

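View pics/tl.png

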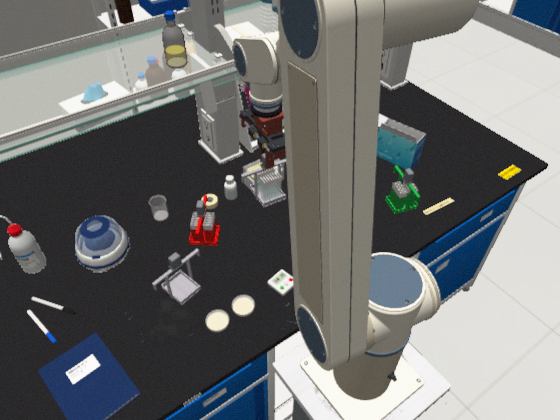

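The carrier is held squarely: the bar lies on column 281, the tool axis, and the tray hangs level. Next I'll carry it over the seat.

```bash
python3 - <<'E'
from h import *
T=np.load("Tlift.npy");K,C=camT("wrist",T)
g=lambda y,z:proj(K,C,(T@np.array([0,y,z,1]))[:3])
print("bar end pred",g(-.0765,.008),"tilt5deg",g(-.0765,.0147))
q=down(np.radians(12.83));p=[0.4577,-0.3107]
move_pose(p+[0.285],q);print(get_tcp_pos())
movel(p+[0.165],v=0.08);wait(.3);print(get_tcp_pos(),get_ft_force(),get_grip_width()*88,get_time())
np.save("Tpre.npy",pose())
cv2.imwrite("pics/wp.png",read_camera("wrist")[:,:,::-1]);cv2.imwrite("pics/tp.png",read_camera("top")[:,:,::-1])
E
```

```text
bar end pred [280.6658 114.1867] tilt5deg [280.6898 113.4071]
[ 0.4578 -0.3101  0.2848]
[ 0.4578 -0.3107  0.1652] [ 0.3237 -0.1225 -1.9766] 20.117726897890186 10.95
```

View pics/wp.png

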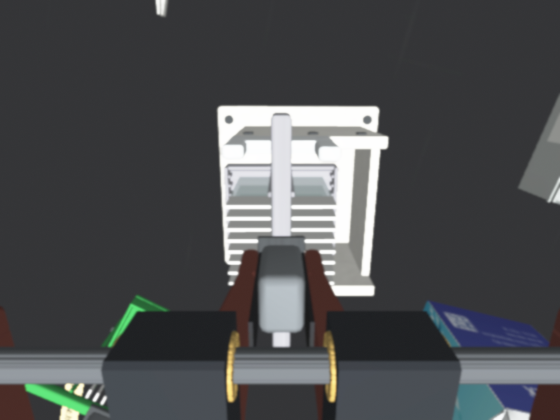

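The bar (column 281) is centred between the lip (≈232) and the stop (≈330), and its end overhangs the near rail. I'll lower it slowly.

```bash
python3 - <<'E'
from h import *
p=[0.4577,-0.3107]
movel(p+[0.137],v=0.05);wait(.2);print(get_tcp_pos(),get_ft_force())
print(movel(p+[0.1285],v=0.01,until_force=3));wait(.2);print(get_tcp_pos(),get_ft_force(),get_ft_torque(),get_grip_width()*88,get_time())
np.save("Tseat.npy",pose())
cv2.imwrite("pics/ws.png",read_camera("wrist")[:,:,::-1]);cv2.imwrite("pics/ts.png",read_camera("top")[:,:,::-1])
E
```

```text
[ 0.4579 -0.3109  0.1373] [-0.5899 -0.9035 -2.4643]
True
[ 0.4576 -0.3106  0.1298] [-1.0877 -0.1382  5.9106] [ 0.0001 -0.0353 -0.0535] 19.796275919694807 12.85
```

View pics/ws.png

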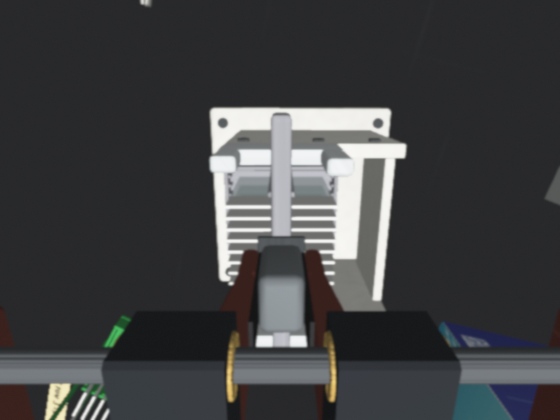

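Contact came at TCP z 0.1298 (predicted 0.130), with the bar on the track between lip and stop. I'll release, retreat and check.

```bash
python3 - <<'E'
from h import *
p=[0.4577,-0.3107]
command_gripper(1.0);wait(.2);print(get_ft_force())
movel(p+[0.24],v=0.1)
q=down(np.radians(12.83));y=q
move_pose([0.4577-0.06*.222,-0.3107+.06*.975,0.33],q);wait(.2)
np.save("Tend.npy",pose());cv2.imwrite("pics/we.png",read_camera("wrist")[:,:,::-1])
move_pose([0.137,-0.61,0.3],down(np.radians(-77)));wait(.2)
cv2.imwrite("pics/te.png",read_camera("top")[:,:,::-1]);cv2.imwrite("pics/se.png",read_camera("scene")[:,:,::-1]);print(get_time())
a=cv2.imread("pics/we.png")[110:310,180:380];cv2.imwrite("pics/we_z.png",cv2.resize(a,(600,600),interpolation=cv2.INTER_CUBIC))
b=np.hstack([cv2.imread("pics/te.png")[150:270,130:390],cv2.imread("pics/top0.png")[150:270,130:390]]);b=cv2.resize(b,(800,185))
c=cv2.resize(cv2.imread("pics/se.png")[150:330,130:430],(600,360));cv2.imwrite("pics/fin.png",np.vstack([b,np.pad(c,((0,0),(0,200),(0,0)))]))
E
```

```text
[ 0.3247 -0.5324 -0.3502]
18.3167
```

View pics/we_z.png

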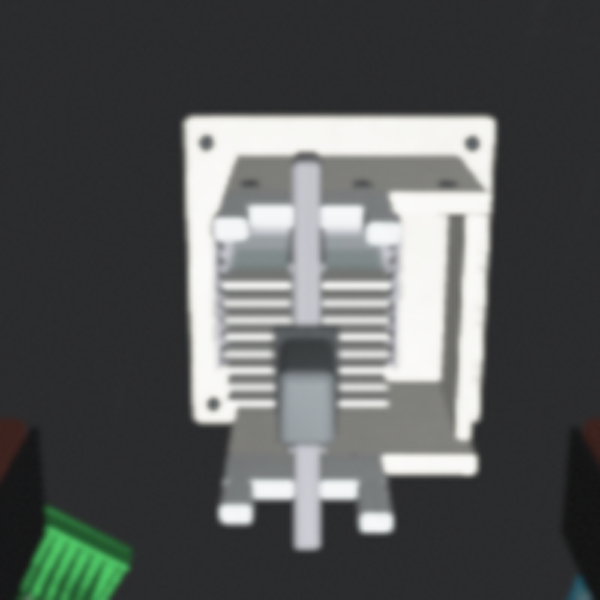

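View pics/fin.png

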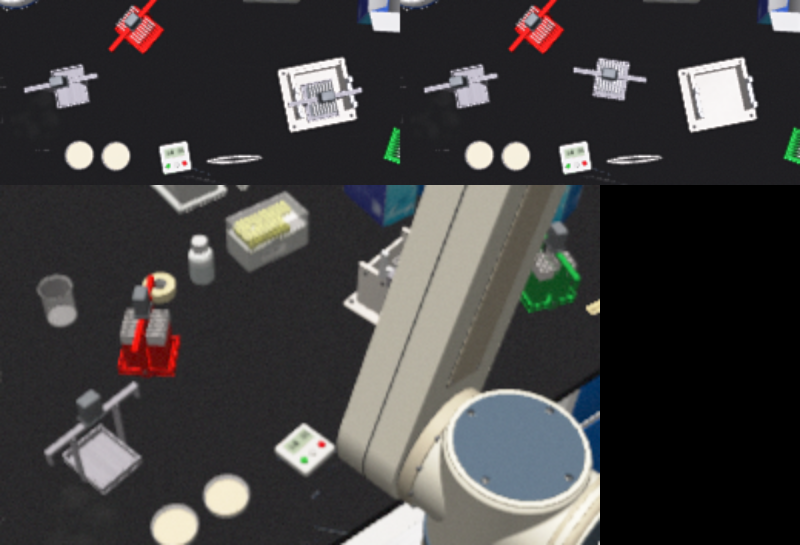

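The bar (crop column ≈307) lies across both tracks, midway between the lips (≈233) and stops (≈380), and its ends extend beyond both rails. The empty carrier hasn't moved between the two top views. I'll check the numbers and hand in.

```bash
python3 - <<'E'
from meas import *
T=np.load("Tend.npy");K,C=camT("wrist",T)
f=lambda x,y,z:onz(K,C,180+x/3,110+y/3,z)[:2]
a=f(307,160,.122);b=f(307,549,.122);g=f(307,410,.162);th=np.radians(12.83)
Rm=np.array([[np.cos(th),np.sin(th)],[-np.sin(th),np.cos(th)]])
for v in((a+b)/2,g):print("stand-frame mm",Rm@(v-[0.4577,-0.3107])*1e3)
print("len",np.linalg.norm(a-b),get_tcp_pos(),np.abs(get_qvel()).max(),get_time())
x=cv2.imread("pics/te.png").astype(int)[185:225,140:205];y=cv2.imread("pics/top0.png").astype(int)[185:225,140:205];print("empty diff",np.abs(x-y).mean())
job_done()
E
```

```text
stand-frame mm [-0.1801 -0.5115]
stand-frame mm [-0.2786 -0.457 ]
len 0.15338187952045076 [ 0.1376 -0.6098  0.3001] 0.003759386737095969 18.3167
empty diff 0.9815384615384616
the job is handed in; nothing more can be done
```

I gripped the loaded grey carrier (top view pixel 267,201) by its grip. I lifted it over the lips, lowered it slowly until it touched the tracks, then let go. The job is handed in, at about 18 s of the 48 s allowed.

- **Seating:** contact came at TCP z 0.1298, against 0.130 predicted. After release, the bar middle measured about 0.2 mm along and 0.5 mm across from the seat. The bar's measured length, assuming seated height, was 153.4 mm (153 nominal), so it rests flat on both tracks with both ends outside the rails.
- **Empty carrier:** it looks unmoved between the first and last top views (mean pixel difference about 1 grey level, noise only).
- **Robot:** it ended clear of everything, back near its start pose.

No check failed. The final scene-camera view of the stand was partly blocked by the arm, so the last confirmation rests on the wrist and top views.

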